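# Swap the dust plug of a bench air coupler for the test gauge

## Task

Fit the pressure gauge to the blue bench air block: pull back (down) the knurled sleeve of its quick coupler until the red dust plug pops up and the sleeve stays back, then take the dust plug out and stand it in the empty hole of the wooden rack. Take the gauge from the rack and feel its close-fitting plug into the coupler and press it gently until it is fully home and the sleeve springs forward and locks it, then let go. Leave the bronze silencer standing in the rack.

Things in the scene. Friction and masses are not known exactly. Their poses are not given: they have to be found in the camera images.
- air_block: Bench air block fixed to the table: steel foot plate 78 x 116 x 6 mm, blue block 46 x 92 mm up to 42 mm high, one brass coupler upright on its top. Origin: centre of the underside, on the coupler's axis; z up. Nothing stands beside the coupler above 45 mm but its 38 mm hexagon (42-54 mm high).
- mouth (a point): Centre of the coupler's open upper end, 100 mm above the table. Bore 17.2 mm wide, mouth with a fine 0.3 mm chamfer, brass nose 27.6 mm outside. Home plug: shoulder less than 1.5 mm above this point. With the sleeve back, a springy trip first meets a plug with its shoulder about 11 mm above; pressing home takes 5-14 N, then comes a hard stop; keep below 25 N.
- sleeve (a joint): Knurled steel sleeve round the coupler's nose, 39 mm outside, 27 mm tall. 0 = sprung forward (top level with the mouth, plug locked), grows in m as it is pulled straight down, stop at 0.0105; spring 4.5 N at 0, 9 N at the stop. Beyond 0.0085 the dust plug is freed and pops up 10 mm; let go then, the sleeve stays at 0.008 until a plug is pressed home and it springs to 0.
- sleeve_mid (a point): On the sleeve's axis at half its height: 13.5 mm below its upper and above its lower edge. Moves with the sleeve.
- blank: Red dust plug locked in the coupler at the start. Origin: on its axis at the underside of its shoulder; z up. Above: shoulder 26 mm wide, 3 mm thick, then a ribbed round head 22 mm wide up to 23 mm. Below: nose 15.6 mm wide, 30 mm long, with a groove.
- gauge: Pressure gauge standing in the rack. Origin: on the plug's axis at the underside of its hexagonal shoulder (26 mm wide, 5 mm thick); z up. Round black case 42 mm wide, 24 mm thick along x, its centre 36 mm above the origin; white dial on the -x side. Grasp it across the 24 mm. Plug nose below: 15.6 mm wide, 30 mm long, grooved. About 150 g.
- silencer: Bronze silencer on an equal plug, standing in the rack; to be left there. Origin: on its axis at the underside of its 26 mm hexagonal shoulder; z up. Above it 37 mm tall, 21 mm wide.
- rack: Beech rack fixed to the table, 46 x 164 x 40 mm, three holes in a row along its y axis. Origin: centre of the underside; z up.
- rack_hole0 (a point): Mouth of the hole at the rack's -y end (top face, 40 mm up), 21 mm wide, 34 mm deep; 56 mm to the next. A plug standing in it rests on its shoulder, so its origin is at this point. Empty at the start.
- rack_hole1 (a point): Mouth of the middle hole, same size. Holds the gauge or the silencer at the start.
- rack_hole2 (a point): Mouth of the hole at the rack's +y end, same size. Holds the gauge or the silencer at the start.

How it is judged (in metres and radians):
On the way, in this order (a step that is already met when the one before it is completed fails the run):
1. the sleeve is back and the dust plug has popped up at least 8 mm (value of joint sleeve above 0.0055 m and z of blank in the frame of mouth above 0.008 m), for 0.2 s.
2. the gauge is home in the coupler and the sleeve has sprung forward over it (z of gauge in the frame of mouth below 0.0025 m and horizontal distance between gauge and mouth below 0.003 m and angle between gauge's own z axis and vertical below 0.1 rad and value of joint sleeve below 0.0015 m), for 0.3 s.
At the end, for the whole second after the job is handed in: The gauge is locked in the coupler: shoulder at most 2.5 mm above the mouth, within 3 mm of its axis, tilt under 0.1 rad, sleeve within 1.5 mm of fully forward; the dust plug stands in a rack hole (within 5 mm, tilt under 0.15 rad); the silencer is in its hole; all at rest (all of step 2 and ((distance between blank and rack_hole0 below 0.005 m and angle between blank's own z axis and vertical below 0.15 rad) or (distance between blank and rack_hole1 below 0.005 m and angle between blank's own z axis and vertical below 0.15 rad) or (distance between blank and rack_hole2 below 0.005 m and angle between blank's own z axis and vertical below 0.15 rad)) and linear speed of each of gauge, blank below 0.02 m/s and distance of silencer from where it was at the start of the episode below 0.01 m and angle between silencer's own z axis and vertical below 0.15 rad); the robot touches nothing.
It fails at once if the gauge is forced against the air block with more than 30 N (contact force between gauge and air_block above 30 N).
It fails at once if the silencer is moved more than 20 mm (distance of silencer from where it was at the start of the episode above 0.02 m).
It also fails if it takes over 72 s, if anything falls off the work surface, if the arm or the gripper's body presses on something with over 40 N, if the wrist force passes 120 N, or if a joint passes its speed limit or range.

## Robot

A 6-joint arm with a two-finger parallel gripper is mounted at the origin on a cart in front of the work surface, level with it; the furniture and walls round the work are solid. World frame = base frame: x ahead of the robot, y to its left, z up, the work surface at z = 0. Lengths are in mm, angles in degrees, forces in N, time in s.
With the tool pointing down it reaches from about 375 to 750 mm from the base axis. Payload 9 kg.
Tool frame: the origin (TCP) lies at the centre of the arm's flange, where the gripper is bolted on; the fingertips stand 173 mm ahead of it and the grasp point (between the pads) lies 155 mm ahead of it; z points along the fingers, y is the line along which they close (so a half turn about z gives the same grasp; the last joint's range is limited). The gripper opens to 85 mm and grips with 20 to 120 N. Pads are 22 mm wide; open, the fingers measure 114 mm over their backs; the gripper's body (76 mm by 85 mm) begins 54 mm behind the grasp point. The pads swing forward as they close: fully open they stand 13 mm farther back than shut.
Start: joints at [54.334, 5.964, 5.575, 89.605, 0, 77.527], TCP at [236.299, 551.525, 404.731] pointing down, gripper open.
Joint ranges: [-171.21, 171.21], [-48.23, 106.86], [-62.78, 66.21], [-105.2, 120.99], [-86.42, 89.51], [-180, 180]. Speed limits (degrees/s): [127.2, 127.2, 147.25, 180, 180, 180].

## Interface

Orientations are given as a 3x3 rotation matrix whose columns are the frame's x, y, z axes.
In Python, from cell import monitor, cams, arm gives the robot as it stands.
- The arm moves only by the tool jog_arm, never from a script. Its argument "rows" is a list that holds one entry, the list of rows, each a list of 7 numbers: the opening, from 0 (shut) to 1 (fully open), then the shift along the tool's x, y, z in m, then the turn, a rotation vector about the tool's x, y, z in rad. A call has exactly 5 rows; each row is the pose to reach, as a shift and turn from the pose commanded when the call began, along the tool's axes at that moment; what a row does not reach only later rows make up. A row lasts 1/8 s, in which the tool goes at most 62.5 mm and 10.7 degrees, less where a joint would pass 70% of its speed; a pose out of reach is approached as far as the arm can. A call with a gripper value outside its range is refused whole. The fingers move at their own pace and stop on an object; "newtons" is the grip in N (left out, the last holds). Time passes only in rows, so rows that repeat a pose let the fingers close, or fill a call up. It gives the time, the measured TCP pose, the force, the opening and the grip force at its end, in the units of the state.
- monitor.read_state(): the state, without advancing time (a new reading comes with each control period).
- cams.camera(name): name is "scene" or "top" or "wrist"; returns (picture, depth): 384x512x3 uint8, red, green, blue; 384x512 float32, mm along the optical axis (not along the pixel's ray), 0 where there is no reading.
- cams.camera_params(name): a dict with "fx", "fy", "cx", "cy" (pixels), "view" (4x4, takes a point from world to camera coordinates). Camera axes: x right, y down, z forward; pixel columns grow to the right and rows downward; lengths in mm; the calibration is good to about 2 mm. The wrist camera is an equidistant fisheye: a pixel r from the principal point sees the ray r / f radians off the axis. A picture is of the moment at which its call begins: read the wrist's pose just before it. camera_params takes no time and is no camera call; for the wrist camera it gives the pose at the moment of the call.
- arm.close_job(): hands the job in; it is judged then, once.
The state is a dict: "time_s": time; "joint_positions": joint angles; "qd": joint speeds; "joint_torque": joint torques, N m; "ee_pos": TCP position; "eef_rot": TCP orientation; "force": force on the tool from outside, world axes, zero at the start; "ft_torque": the same for the moment, N m; "finger_gap": opening from 0.0 (shut) to 1.0 (fully open); "gripper_force": force on a finger pad.
Only numpy, scipy, OpenCV 4.12 (cv2) and the standard library are available. Lean on these libraries where they do the work, as an engineer would, in place of code of your own. Each camera call takes 0.05 s, during which the arm holds its last target. There are 200 camera calls.

## Working session

There is one attempt and no reset: what is moved stays moved. The work goes in short steps, Python scripts to look and compute and a tool call to move; the robot and the scene stay as the last step left them, time stands still between calls to the robot, and variables do not carry over. Pictures are saved under pics/ and viewed, at most 11 in all, crops included, and the job is handed in when it is done.

Besides the shell and the picture viewer there is one more tool, called after "Emit:" by a JSON object that holds its "fn" and its "kwargs". jog_arm: Moves the arm, as the interface text tells. Its arguments: {"type":"object","properties":{"rows":{"type":"array","items":{"type":"array","items":{"type":"array","items":{"type":"number"}}}},"newtons":{"type":"number"}},"required":["rows"]}

```bash
ls; mkdir -p pics; python3 - <<'E'
from cell import monitor,cams
import cv2,numpy as np
print(monitor.read_state())
for n in ['scene','top']:
    p,d=cams.camera(n); cv2.imwrite(f'pics/{n}0.png',cv2.cvtColor(p,cv2.COLOR_RGB2BGR)); np.save(f'{n}0.npy',d)
    print(n,{k:np.round(v,3).tolist() for k,v in cams.camera_params(n).items()})
a=cv2.imread('pics/scene0.png');b=cv2.imread('pics/top0.png')
cv2.imwrite('pics/both0.png',cv2.resize(np.vstack([a,b]),(400,600)) if 0 else np.hstack([a,b])[:, :])
E
```

```text
pics
{'time_s': 0.0, 'joint_positions': array([5.43329903e+01, 5.99786902e+00, 5.52919722e+00, 8.96047544e+01,
       1.56941201e-03, 7.75297952e+01]), 'qd': array([ 0.01719179,  0.07053832,  0.0510318 , -0.00468217,  0.03777407,
       -0.04618228]), 'joint_torque': array([-1.04662042e-03, -5.56934452e+01,  5.03644896e+01,  1.72174576e-02,
       -3.74142646e-04,  5.11621721e-06]), 'ee_pos': array([236.23292094, 551.42919295, 403.95037686]), 'eef_rot': array([[-9.19157183e-01,  3.93890190e-01, -7.69479232e-04],
       [ 3.93890824e-01,  9.19156661e-01, -1.02516821e-03],
       [ 3.03468262e-04, -1.24538153e-03, -9.99999178e-01]]), 'force': array([0.10788107, 0.63569504, 0.22223204]), 'ft_torque': array([ 0.03353309, -0.03369667,  0.01569561]), 'gripper_force': 0.0, 'finger_gap': 1.0009083080231127}
scene {'fx': 469.494, 'fy': 469.494, 'cx': 256.243, 'cy': 188.951, 'view': [[0.518, -0.855, -0.007, -438.714], [-0.575, -0.342, -0.743, 244.255], [0.633, 0.39, -0.669, 722.983], [0.0, 0.0, 0.0, 1.0]]}
top {'fx': 422.199, 'fy': 422.199, 'cx': 253.817, 'cy': 196.098, 'view': [[-0.022, -0.999, -0.025, -218.205], [-0.994, 0.024, -0.103, 478.803], [0.104, 0.023, -0.994, 893.04], [0.0, 0.0, 0.0, 1.0]]}
```

View pics/scene0.png

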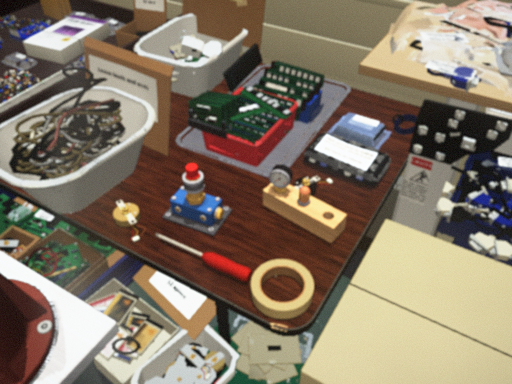

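View pics/top0.png

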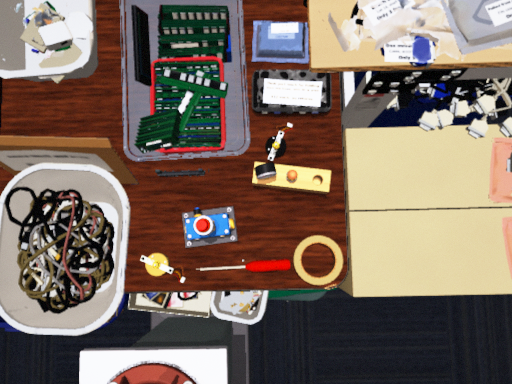

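Scene view: block with the red plug around (193,170), rack with gauge (280,178), silencer (304,195) and the empty hole at the near end. Top view: plug (204,226), gauge (265,171), silencer (292,175), empty hole (318,179).

```bash
cat > h.py <<'E'
import numpy as np,cv2
from cell import monitor,cams
def snap(n,f):
    s=monitor.read_state(); P=cams.camera_params(n); p,d=cams.camera(n)
    cv2.imwrite(f'pics/{f}.png',cv2.cvtColor(p,cv2.COLOR_RGB2BGR)); np.savez(f'{f}.npz',d=d,s=s,allow_pickle=True,**P); return p,d,P
def ray(P,u,v,wrist=False):
    x=np.array([(u-P['cx'])/P['fx'],(v-P['cy'])/P['fy'],1.])
    if wrist:
        r=np.hypot(x[0],x[1]); x=np.array([x[0]/r*np.sin(r),x[1]/r*np.sin(r),np.cos(r)]) if r>1e-9 else np.array([0,0,1.])
    V=np.array(P['view']); R=V[:3,:3]; return -R.T@V[:3,3],R.T@x
def atz(P,u,v,z,wrist=False):
    o,d=ray(P,u,v,wrist); return (o+d*(z-o[2])/d[2])[:2]
def proj(P,X,wrist=False):
    V=np.array(P['view']); c=V[:3,:3]@np.array(X)+V[:3,3]
    if wrist:
        r=np.hypot(c[0],c[1]); t=np.arctan2(r,c[2]); k=t/r if r>1e-9 else 0
        return P['cx']+P['fx']*c[0]*k,P['cy']+P['fy']*c[1]*k
    return P['cx']+P['fx']*c[0]/c[2],P['cy']+P['fy']*c[1]/c[2]
def cloud(P,d):
    v,u=np.nonzero(d>0); z=d[v,u]; c=np.stack([(u-P['cx'])/P['fx']*z,(v-P['cy'])/P['fy']*z,z],1)
    V=np.array(P['view']); return (c-V[:3,3])@V[:3,:3],u,v
E
python3 - <<'E'
from h import *
P=cams.camera_params('top'); d=np.load('top0.npy')
for n,u,v,z in [('plug',204,226,123),('silencer',292,175,77),('hole0',318,179,40),('gauge',266,168,97)]:
    print(n,atz(P,u,v,z).round(1))
X,u,v=cloud(P,d)
for lo,hi,b in [(112,140,(175,195,240,260)),(33,45,(240,150,345,200)),(80,120,(240,150,345,200)),(60,82,(280,150,305,200)),(36,46,(175,195,240,260)),(3,10,(175,195,240,260))]:
    m=(X[:,2]>lo)&(X[:,2]<hi)&(u>b[0])&(u<b[2])&(v>b[1])&(v<b[3])
    Q=X[m]; r=cv2.minAreaRect(Q[:,:2].astype(np.float32)); print(lo,hi,m.sum(),Q.mean(0).round(1),np.round(r[0],1),np.round(r[1],1),round(r[2],1), np.median(Q[:,2]))
a=cv2.imread('pics/top0.png')[140:270,170:350]; cv2.imwrite('pics/c1.png',cv2.resize(a,None,fx=4.4,fy=4.4,interpolation=cv2.INTER_CUBIC))
E
```

```text
plug [ 407.8 -134.6]
silencer [ 509.3 -309.4]
hole0 [ 505.  -366.8]
gauge [ 521.7 -256.5]
112 140 111 [ 409.8 -129.   122.5] [ 409.9 -128.8] [20.4 19.5] 89.7 122.7951241074042
33 45 1226 [ 508.2 -318.6   39.6] [ 511.5 -309.4] [163.9  46.9] 81.8 39.6284913211238
80 120 235 [ 519.2 -253.9   92.5] [ 519.6 -254. ] [24.2 40.9] 11.8 93.5594811204457
60 82 88 [ 510.3 -308.7   72.8] [ 510.8 -308.9] [18.8 20.1] 86.5 73.73329442030644
36 46 592 [ 408.8 -132.9   41.4] [ 410.2 -129.9] [46. 96.] 6.3 41.39319201262994
3 10 748 [ 407.2 -131.6    5.6] [ 407.  -124.6] [130.9 136.3] 2.3 5.4834425399000875
```

View pics/c1.png

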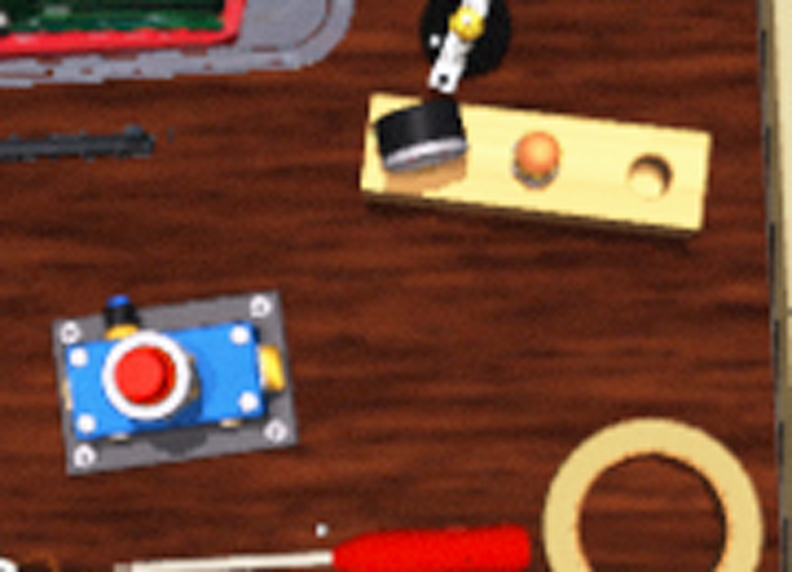

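Crop: red plug centred at (146,374), gauge case (422,133) turned about +12°, silencer (537,155), empty hole (650,177). This agrees with the depth fits to a few mm. Next I check the path clearance and work out the first move.

```bash
cat >> h.py <<'E'
import json
from scipy.spatial.transform import Rotation as Ro
def Rd(yaw): # tool down, tool y at yaw deg
    a=np.radians(yaw); y=np.array([np.cos(a),np.sin(a),0]); z=np.array([0,0,-1.]); return np.stack([np.cross(y,z),y,z],1)
def plan(p0,yaw0,p1,yaw1):
    R=Rd(yaw0); s=R.T@(np.array(p1,float)-p0)/1000; r=Ro.from_matrix(R.T@Rd(yaw1)).as_rotvec(); print('shift',s.round(4),'rot',r.round(4)); return s
E
python3 - <<'E'
from h import *
X=[]
for n in ['top','scene']:
    P=cams.camera_params(n); d=np.load(n+'0.npy'); X.append(cloud(P,d)[0])
X=np.vstack(X)
for xa in range(150,750,100):
    print(xa,[ (ya,int(np.percentile(Q,99.5))) for ya in range(-450,650,100) if len(Q:=X[(X[:,0]>=xa)&(X[:,0]<xa+100)&(X[:,1]>=ya)&(X[:,1]<ya+100),2])>20])
plan([236.3,551.5,404.7],66.8,[410,-130,335],11.8)
P=cams.camera_params('wrist'); s=monitor.read_state()
V=P['view'];c=-V[:3,:3].T@V[:3,3]; print('cam in tool',(s['eef_rot'].T@(c-s['ee_pos'])).round(1),(s['eef_rot'].T@V[:3,:3].T).round(3),P['fx'])
E
```

```text
150 [(-450, -40), (-350, -316), (-250, -308), (-150, -309), (-50, 132), (50, 134), (150, 133), (250, 130), (450, -318)]
250 [(-450, 27), (-350, 27), (-250, 26), (-150, 15), (-50, 135), (50, 192), (150, 167), (250, 135), (350, -279), (450, -300), (550, -317)]
350 [(-450, 26), (-350, 26), (-250, 45), (-150, 125), (-50, 155), (50, 227), (150, 229), (250, 135), (350, 107), (450, 35), (550, -299)]
450 [(-450, 42), (-350, 98), (-250, 96), (-150, 164), (-50, 191), (50, 209), (150, 212), (250, 164), (350, 107), (450, 38), (550, 58)]
550 [(-450, 3), (-350, 29), (-250, 90), (-150, 143), (-50, 214), (50, 215), (150, 215), (250, 215), (350, 106), (450, 44), (550, 53)]
650 [(-450, 319), (-350, 273), (-250, 99), (-150, 108), (-50, 151), (50, 115), (150, 115), (250, 115), (350, 106), (450, 42), (550, 55)]
shift [-0.4281 -0.558   0.0697] rot [0.     0.     0.9599]
cam in tool [68.   0.1 30.6] [[ 0.001 -0.964 -0.265]
 [ 1.     0.001 -0.   ]
 [ 0.    -0.265  0.964]] 297.3186396354542
```

Emit:
{"fn": "jog_arm", "kwargs": {"rows": [[[1, -0.02, -0.015, -0.05, 0, 0, 0.18], [1, -0.065, -0.05, -0.065, 0, 0, 0.36], [1, -0.112, -0.087, -0.065, 0, 0, 0.54], [1, -0.159, -0.124, -0.065, 0, 0, 0.72], [1, -0.206, -0.161, -0.065, 0, 0, 0.9]]], "newtons": 40}}

```text
time_s: 0.72
ee_pos: [362.7, 320.7, 469.5]
eef_rot: [[-0.258, 0.966, 0.0], [0.966, 0.258, 0.0], [0.0, 0.0, -1.0]]
force: [1.2, 0.1, 1.0]
finger_gap: 0.998
gripper_force: 0.0
```

```bash
python3 - <<'E'
from h import *
s=monitor.read_state(); R=Rd(66.8); p=np.array([236.3,551.5,404.7])+R@[-206,-161,-65.]
print(p.round(1),s['ee_pos'].round(1),s['joint_positions'].round(1)); y=s['eef_rot'][:,1]; print(np.degrees(np.arctan2(y[1],y[0])))
y0=66.8-np.degrees(.9)
plan(p,y0,[430,200,470],11.8); plan(p,y0,[410,-40,470],11.8); plan(p,y0,[410,-130,335],11.8)
E
```

```text
[362.2 322.4 469.7] [362.7 320.7 469.5] [ 26.  -12.7  -5.6  97.1  -0.  101. ]
14.924300553706962
shift [-0.1359  0.0332 -0.0003] rot [0.     0.     0.0599]
shift [-3.622e-01 -4.910e-02 -3.000e-04] rot [0.     0.     0.0599]
shift [-0.449  -0.0728  0.1347] rot [0.     0.     0.0599]
```

Emit:
{"fn": "jog_arm", "kwargs": {"rows": [[[1, -0.055, 0.012, 0, 0, 0, 0.06], [1, -0.115, 0.022, 0, 0, 0, 0.06], [1, -0.175, 0.012, 0, 0, 0, 0.06], [1, -0.235, -0.005, 0, 0, 0, 0.06], [1, -0.295, -0.025, 0, 0, 0, 0.06]]]}}

```text
time_s: 1.35
ee_pos: [415.3, 30.1, 469.4]
eef_rot: [[-0.205, 0.979, -0.0], [0.979, 0.205, 0.0], [0.0, -0.0, -1.0]]
force: [1.1, -0.9, 1.2]
finger_gap: 0.999
gripper_force: 0.0
```

```bash
python3 - <<'E'
from h import *
y0=66.8-np.degrees(.9)
p=np.array([362.2,322.4,469.7])+Rd(y0)@[-295,-25,0.]
s=monitor.read_state();print(p.round(1),s['ee_pos'].round(1),s['joint_positions'].round(1))
plan(p,11.8,[410,-130,335],11.8);plan(p,11.8,[410,-130,420],11.8)
E
```

```text
[415.6  31.2 469.7] [415.3  30.1 469.4] [-14.  -24.5 -15.1  99.4   0.   64.2]
shift [-0.1566 -0.0384  0.1347] rot [0. 0. 0.]
shift [-0.1566 -0.0384  0.0497] rot [0. 0. 0.]
```

Emit:
{"fn": "jog_arm", "kwargs": {"rows": [[[1, -0.055, -0.013, 0, 0, 0, 0], [1, -0.105, -0.026, 0.03, 0, 0, 0], [1, -0.15, -0.038, 0.075, 0, 0, 0], [1, -0.1566, -0.0384, 0.1297, 0, 0, 0], [1, -0.1566, -0.0384, 0.1347, 0, 0, 0]]]}}

```text
time_s: 1.98
ee_pos: [408.8, -129.0, 331.3]
eef_rot: [[-0.203, 0.979, -0.006], [0.979, 0.203, 0.004], [0.005, -0.005, -1.0]]
force: [-0.4, -0.5, -0.3]
finger_gap: 0.999
gripper_force: 0.0
```

```bash
python3 - <<'E'
from h import *
p,d,P=snap('wrist','w1')
s=monitor.read_state();print(s['ee_pos'].round(2),s['joint_positions'].round(1))
for X in [(410,-130,123),(410,-130,100),(503.5,-364.8,40),(519.6,-254,97)]: print(np.round(proj(P,X,True),1))
E
```

```text
[ 409.49 -128.75  333.57] [-35.  -24.9 -29.6  85.5   0.   43.2]
[257.7 225.9]
[257.4 214.3]
[289.6 377.9]
[341.2 351.5]
```

View pics/w1.png

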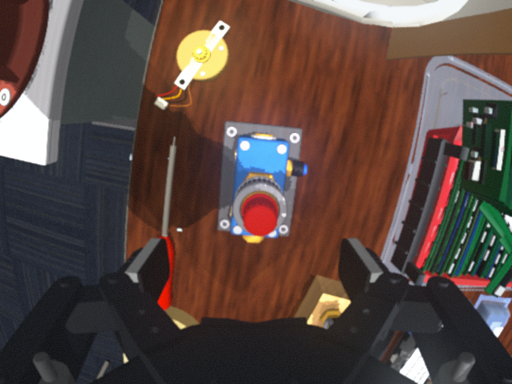

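Wrist view: the red plug head is at about (261,214), inside the grey sleeve centred near (260,206). The fingers are at (150,270) and (355,265). I measure it properly by colour.

```bash
cat >> h.py <<'E'
def wcloud(P,d):
    v,u=np.nonzero(d>0); z=d[v,u]; a=(u-P['cx'])/P['fx']; b=(v-P['cy'])/P['fy']; r=np.maximum(np.hypot(a,b),1e-9)
    t=np.tan(r)/r; c=np.stack([a*t*z,b*t*z,z],1); V=np.array(P['view']); return (c-V[:3,3])@V[:3,:3],u,v
E
python3 - <<'E'
from h import *
im=cv2.imread('pics/w1.png').astype(int); D=np.load('w1.npz',allow_pickle=True); P={k:D[k] for k in ['fx','fy','cx','cy','view']}; d=D['d']
X,u,v=wcloud(P,d)
near=(u>215)&(u<305)&(v>160)&(v<245)
for lo,hi in [(117,130),(96,107),(38,46)]:
    m=near&(X[:,2]>lo)&(X[:,2]<hi); r=cv2.minAreaRect(X[m][:,:2].astype(np.float32)); print(lo,m.sum(),X[m].mean(0).round(1),np.round(r[0],1),np.round(r[1],1),round(r[2],1))
    (c,rad)=cv2.minEnclosingCircle(X[m][:,:2].astype(np.float32)); print('  circ',np.round(c,1),round(rad,1),'px',u[m].mean().round(1),v[m].mean().round(1))
red=(im[:,:,2]>120)&(im[:,:,1]<60)&(im[:,:,0]<60); red[:170]=0; red[245:]=0; red[:,:215]=0; red[:,305:]=0
n,l,st,ce=cv2.connectedComponentsWithStats(red.astype(np.uint8)); k=1+np.argmax(st[1:,4]); print(st[k],ce[k])
# hough-free: fit ellipse on red
c=max(cv2.findContours((l==k).astype(np.uint8),0,1)[0],key=len); e=cv2.fitEllipse(c); print(e)
print('atz123',atz(P,*ce[k],123,True), atz(P,*e[0],123,True))
Pt=cams.camera_params('top'); it=cv2.imread('pics/top0.png').astype(int); rt=(it[:,:,2]>150)&(it[:,:,1]<80)&(it[:,:,0]<80); rt[:200]=0;rt[250:]=0;rt[:,:180]=0;rt[:,230:]=0
v_,u_=np.nonzero(rt); print('top red',u_.mean(),v_.mean(),atz(Pt,u_.mean(),v_.mean(),123))
E
```

```text
117 938 [ 410.2 -124.9  123.4] [ 410.4 -125.7] [22.8 21.3] 12.4
  circ [ 410.7 -126.4] 11.6 px 259.7 218.9
96 1188 [ 408.9 -120.1  100.7] [ 410.  -125.2] [38.8 36.6] 13.5
  circ [ 410.7 -126.5] 19.8 px 258.9 201.1
38 1207 [ 408.3 -120.5   42.2] [ 411.5 -134.6] [46.2 73.2] 6.3
  circ [ 411.5 -134. ] 42.4 px 257.3 182.5
[ 242  194   36   41 1180] [259.50677966 213.97881356]
((259.4989929199219, 213.95741271972656), (35.38643264770508, 40.54431915283203), 177.55154418945312)
atz123 [ 409.42779175 -121.83092669] [ 409.41997298 -121.81793466]
top red 202.6766917293233 224.88721804511277 [ 409.95356232 -132.11275635]
```

Emit:
{"fn": "jog_arm", "kwargs": {"rows": [[[1, 0.003, 0.001, 0.045, 0, 0, 0], [1, 0.003, 0.001, 0.085, 0, 0, 0], [1, 0.003, 0.001, 0.089, 0, 0, 0], [0.6, 0.003, 0.001, 0.089, 0, 0, 0], [0.5, 0.003, 0.001, 0.089, 0, 0, 0]]]}}

```text
time_s: 2.65
ee_pos: [411.4, -126.4, 248.5]
eef_rot: [[-0.205, 0.979, 0.003], [0.979, 0.205, -0.002], [-0.002, 0.002, -1.0]]
force: [0.0, -0.4, -1.1]
finger_gap: 0.604
gripper_force: 0.0
```

```bash
python3 - <<'E'
from h import *
p,d,P=snap('wrist','w2')
s=monitor.read_state();print(s['ee_pos'].round(2),s['force'].round(2),s['finger_gap'])
E
```

```text
[ 411.24 -126.39  248.12] [ 0.11 -0.21 -0.22] 0.5167138422264738
```

View pics/w2.png

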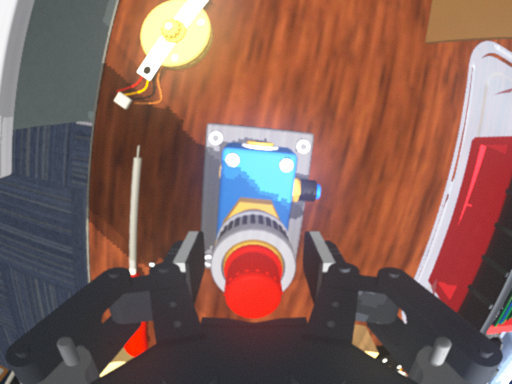

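The fingers at (185,270) and (325,265) sit evenly on both sides of the sleeve, which is centred at about (254,255). I close on it and compute the sleeve's centre from this view's depth.

Emit:
{"fn": "jog_arm", "kwargs": {"rows": [[[0.42, 0, 0, 0, 0, 0, 0], [0.4, 0, 0, 0, 0, 0, 0], [0.4, 0, 0, 0, 0, 0, 0], [0.4, 0, 0, 0, 0, 0, 0], [0.4, 0, 0, 0, 0, 0, 0]]], "newtons": 40}}

```text
time_s: 3.32
ee_pos: [411.0, -126.4, 246.9]
eef_rot: [[-0.204, 0.979, 0.002], [0.979, 0.204, -0.001], [-0.001, 0.002, -1.0]]
force: [1.9, -0.8, 5.3]
finger_gap: 0.431
gripper_force: 39.5
```

```bash
python3 - <<'E'
from h import *
D=np.load('w2.npz',allow_pickle=True); P={k:D[k] for k in ['fx','fy','cx','cy','view']}; d=D['d']
X,u,v=wcloud(P,d)
near=(u>205)&(u<303)&(v>190)&(v<320)
for lo,hi in [(117,130),(98,104)]:
    m=near&(X[:,2]>lo)&(X[:,2]<hi); r=cv2.minAreaRect(X[m][:,:2].astype(np.float32)); print(lo,m.sum(),X[m].mean(0).round(1),np.round(r[0],1),np.round(r[1],1),round(r[2],1))
    (c,rad)=cv2.minEnclosingCircle(X[m][:,:2].astype(np.float32)); print('  circ',np.round(c,1),round(rad,1))
s=monitor.read_state();print(s['ee_pos'].round(2),s['force'].round(2),s['ft_torque'].round(2),s['finger_gap'],s['gripper_force'])
E
```

```text
117 2446 [ 410.1 -123.7  123. ] [ 410.4 -125.3] [23.1 21.9] 12.6
  circ [ 410.3 -125.8] 11.8
98 2400 [ 409.  -118.6  100.3] [ 409.7 -123.3] [39.2 33.3] 13.5
  circ [ 410.4 -126.4] 20.1
[ 411.05 -126.41  246.87] [ 1.85 -0.81  5.3 ] [-0.13 -0.52 -0.14] 0.4312486274374784 39.463651925325394
```

Emit:
{"fn": "jog_arm", "kwargs": {"rows": [[[0.4, 0, 0, 0.003, 0, 0, 0], [0.4, 0, 0, 0.006, 0, 0, 0], [0.4, 0, 0, 0.009, 0, 0, 0], [0.4, 0, 0, 0.011, 0, 0, 0], [0.4, 0, 0, 0.011, 0, 0, 0]]], "newtons": 60}}

```text
time_s: 3.95
ee_pos: [411.1, -126.4, 237.5]
eef_rot: [[-0.205, 0.979, 0.002], [0.979, 0.205, -0.001], [-0.002, 0.002, -1.0]]
force: [-4.3, 3.1, 21.1]
finger_gap: 0.427
gripper_force: 61.0
```

```bash
python3 - <<'E'
from h import *
p,d,P=snap('wrist','w3')
X,u,v=wcloud(P,d); m=(u>205)&(u<303)&(v>190)&(v<340)&(X[:,2]>110)&(X[:,2]<150)
print(np.percentile(X[m][:,2],[5,50,95]).round(1))
s=monitor.read_state();print(s['ee_pos'].round(2),s['force'].round(2),s['finger_gap'],s['gripper_force'])
E
```

```text
[113.7 132.  146.9]
[ 411.11 -126.38  237.49] [-4.64  3.03 21.79] 0.43033087439789597 61.00868046283722
```

Plug top is now at 132 mm, so it has popped. I release, turn 90° in place, and grip the sleeve lightly to find its axis in the other direction.

Emit:
{"fn": "jog_arm", "kwargs": {"rows": [[[0.5, 0, 0, -0.001, 0, 0, 0], [0.6, 0, 0, -0.003, 0, 0, 0], [0.75, 0, 0, -0.005, 0, 0, 0], [0.75, 0, 0, -0.005, 0, 0, -0.15], [0.75, 0, 0, -0.005, 0, 0, -0.3]]]}}

```text
time_s: 4.62
ee_pos: [410.5, -126.0, 239.9]
eef_rot: [[-0.489, 0.872, -0.0], [0.872, 0.489, 0.0], [0.0, -0.0, -1.0]]
force: [0.9, 0.0, -0.3]
finger_gap: 0.75
gripper_force: 0.0
```

Emit:
{"fn": "jog_arm", "kwargs": {"rows": [[[0.75, 0, 0, 0, 0, 0, -0.18], [0.75, 0, 0, 0, 0, 0, -0.36], [0.75, 0, 0, 0, 0, 0, -0.54], [0.75, 0, 0, 0, 0, 0, -0.72], [0.75, 0, 0, 0, 0, 0, -0.9]]]}}

```text
time_s: 5.25
ee_pos: [410.4, -126.0, 239.8]
eef_rot: [[-0.987, 0.158, -0.0], [0.158, 0.987, 0.0], [0.0, 0.0, -1.0]]
force: [-0.4, 0.3, -0.3]
finger_gap: 0.749
gripper_force: 0.0
```

Emit:
{"fn": "jog_arm", "kwargs": {"rows": [[[0.75, 0, 0, 0, 0, 0, -0.18], [0.75, 0, 0, 0, 0, 0, -0.371], [0.75, 0, 0, 0, 0, 0, -0.371], [0.6, 0, 0, 0, 0, 0, -0.371], [0.5, 0, 0, 0, 0, 0, -0.371]]], "newtons": 20}}

```text
time_s: 5.88
ee_pos: [410.5, -126.0, 239.9]
eef_rot: [[-0.979, -0.202, -0.0], [-0.202, 0.979, 0.0], [0.0, 0.0, -1.0]]
force: [0.0, -0.1, -0.8]
finger_gap: 0.503
gripper_force: 0.0
```

Emit:
{"fn": "jog_arm", "kwargs": {"rows": [[[0.4, 0, 0, 0, 0, 0, 0], [0.4, 0, 0, 0, 0, 0, 0], [0.4, 0, 0, 0, 0, 0, 0], [0.4, 0, 0, 0, 0, 0, 0], [0.4, 0, 0, 0, 0, 0, 0]]], "newtons": 20}}

```text
time_s: 6.5
ee_pos: [410.6, -126.5, 240.3]
eef_rot: [[-0.979, -0.204, 0.0], [-0.204, 0.979, -0.001], [-0.0, -0.002, -1.0]]
force: [-1.4, -5.3, 0.4]
finger_gap: 0.448
gripper_force: 20.8
```

```bash
python3 - <<'E'
from h import *
s=monitor.read_state();print(s['ee_pos'].round(2),s['eef_rot'].round(4),s['force'].round(2),s['ft_torque'].round(2),s['finger_gap'],s['gripper_force'],s['joint_positions'].round(1))
E
```

```text
[ 410.64 -126.51  240.3 ] [[-9.791e-01 -2.036e-01  3.000e-04]
 [-2.036e-01  9.791e-01 -1.500e-03]
 [-0.000e+00 -1.500e-03 -1.000e+00]] [-1.38 -5.3   0.39] [-0.99  0.2  -0.03] 0.44823077144824325 20.780183700844646 [-34.7 -23.5 -38.3  75.1  -0.1 -46.4]
```

Emit:
{"fn": "jog_arm", "kwargs": {"rows": [[[0.6, 0, 0, 0, 0, 0, 0], [0.65, 0, 0, -0.01, 0, 0, 0], [0.65, -0.0007, -0.0005, -0.048, 0, 0, 0], [0.5, -0.0007, -0.0005, -0.048, 0, 0, 0], [0.35, -0.0007, -0.0005, -0.048, 0, 0, 0]]]}}

```text
time_s: 7.12
ee_pos: [411.3, -126.3, 288.1]
eef_rot: [[-0.979, -0.205, 0.0], [-0.205, 0.979, 0.0], [-0.0, 0.0, -1.0]]
force: [-0.3, 0.1, -0.4]
finger_gap: 0.349
gripper_force: 0.0
```

Emit:
{"fn": "jog_arm", "kwargs": {"rows": [[[0.2, 0, 0, 0, 0, 0, 0], [0.2, 0, 0, 0, 0, 0, 0], [0.2, 0, 0, 0, 0, 0, 0], [0.2, 0, 0, 0, 0, 0, 0], [0.2, 0, 0, 0, 0, 0, 0]]], "newtons": 30}}

```text
time_s: 7.75
ee_pos: [411.3, -126.4, 287.9]
eef_rot: [[-0.979, -0.205, -0.0], [-0.205, 0.979, 0.0], [0.0, 0.0, -1.0]]
force: [0.7, 0.4, -0.9]
finger_gap: 0.242
gripper_force: 29.3
```

```bash
python3 - <<'E'
from h import *
s=monitor.read_state();print(s['ee_pos'].round(2),s['eef_rot'][:,2].round(4),s['force'].round(2),s['finger_gap'],s['gripper_force'])
p,d,P=snap('wrist','w4')
E
```

```text
[ 411.28 -126.36  287.88] [-1.e-04  2.e-04 -1.e+00] [ 0.69  0.42 -0.9 ] 0.24191023926903316 29.310666918754578
```

View pics/w4.png

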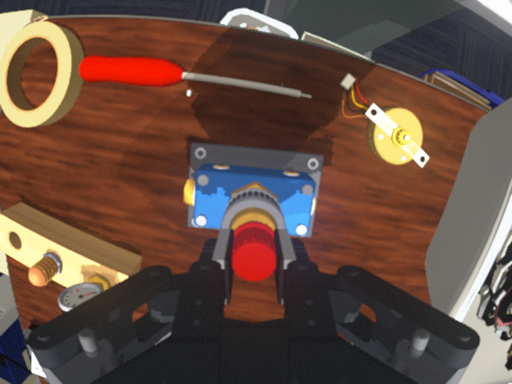

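The pads at (215,255) and (285,255) hold the red head on both sides. I lift it out and carry it toward the rack while turning back.

Emit:
{"fn": "jog_arm", "kwargs": {"rows": [[[0.2, 0, 0, -0.02, 0, 0, 0], [0.2, 0, 0, -0.042, 0, 0, 0], [0.2, -0.012, -0.055, -0.042, 0, 0, 0.18], [0.2, -0.024, -0.11, -0.042, 0, 0, 0.36], [0.2, -0.0387, -0.165, -0.042, 0, 0, 0.54]]], "newtons": 35}}

```text
time_s: 8.43
ee_pos: [483.8, -281.9, 331.8]
eef_rot: [[-0.943, 0.333, 0.001], [0.333, 0.943, -0.001], [-0.002, -0.001, -1.0]]
force: [0.8, 0.7, 0.4]
finger_gap: 0.237
gripper_force: 35.0
```

Emit:
{"fn": "jog_arm", "kwargs": {"rows": [[[0.2, 0, 0, 0, 0, 0, 0.18], [0.2, 0, 0, 0, 0, 0, 0.36], [0.2, 0, 0, 0, 0, 0, 0.54], [0.2, 0, 0, 0, 0, 0, 0.72], [0.2, 0, 0, 0, 0, 0, 0.9]]]}}

```text
time_s: 9.05
ee_pos: [483.2, -280.1, 331.5]
eef_rot: [[-0.325, 0.946, 0.001], [0.946, 0.325, -0.001], [-0.001, 0.001, -1.0]]
force: [-0.4, -0.2, -0.3]
finger_gap: 0.239
gripper_force: 35.0
```

Emit:
{"fn": "jog_arm", "kwargs": {"rows": [[[0.2, 0, 0, 0, 0, 0, 0.131], [0.2, 0, 0, 0, 0, 0, 0.131], [0.2, 0, 0, 0, 0, 0, 0.131], [0.2, 0, 0, 0, 0, 0, 0.131], [0.2, 0, 0, 0, 0, 0, 0.131]]]}}

```text
time_s: 9.68
ee_pos: [483.0, -280.0, 330.0]
eef_rot: [[-0.205, 0.979, 0.0], [0.979, 0.205, 0.0], [0.0, 0.0, -1.0]]
force: [0.6, 0.1, -0.7]
finger_gap: 0.241
gripper_force: 35.0
```

```bash
python3 - <<'E'
from h import *
p,d,P=snap('wrist','w5')
s=monitor.read_state();print(s['ee_pos'].round(2),s['eef_rot'].round(4),s['finger_gap'],s['gripper_force'],s['joint_positions'].round(1))
for X in [(504.5,-363,40),(512,-307.5,77),(520.5,-252,97)]: print(np.round(proj(P,X,True),1))
E
```

```text
[ 482.94 -279.95  329.98] [[-2.051e-01  9.787e-01 -1.000e-04]
 [ 9.787e-01  2.051e-01  1.000e-04]
 [ 2.000e-04 -0.000e+00 -1.000e+00]] 0.24087577430745036 35.025554895401 [-43.5  -1.4  -9.7  81.7   0.   34.6]
[258.3 273.1]
[282.2 240.5]
[314.5 183.8]
```

View pics/w5.png

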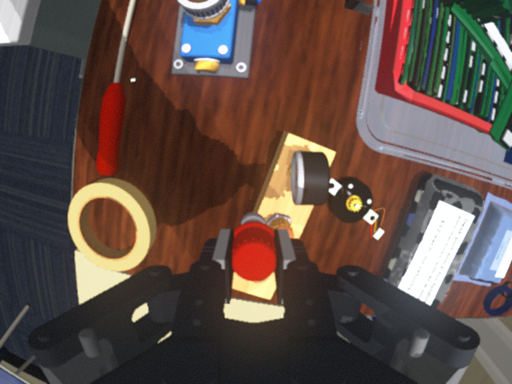

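The held plug (252,250) hides the empty hole. The rack's far end (310,140), the gauge (310,178) and the coupler mouth (205,8) are visible, so I locate the rack from its edges.

```bash
python3 - <<'E'
from h import *
D=np.load('w5.npz',allow_pickle=True); P={k:D[k] for k in ['fx','fy','cx','cy','view']}; d=D['d']
X,u,v=wcloud(P,d)
m=(u>225)&(u<345)&(v>125)&(v<325)&(X[:,2]>37)&(X[:,2]<43)&(X[:,0]>470)&(X[:,0]<555)
Q=X[m]; r=cv2.minAreaRect(Q[:,:2].astype(np.float32)); print(m.sum(),Q.mean(0).round(1),np.round(r[0],1),np.round(r[1],1),round(r[2],1),cv2.boxPoints(r).round(1).tolist())
m=(u>280)&(u<340)&(v>140)&(v<215)&(X[:,2]>80)&(X[:,2]<110)
r=cv2.minAreaRect(X[m][:,:2].astype(np.float32)); print('gauge',m.sum(),np.round(r[0],1),np.round(r[1],1),round(r[2],1),np.percentile(X[m][:,2],98))
m=(u>280)&(u<340)&(v>140)&(v<215)&(X[:,2]>92)&(X[:,2]<110)
r=cv2.minAreaRect(X[m][:,:2].astype(np.float32)); print('gaugetop',m.sum(),np.round(r[0],1),np.round(r[1],1),round(r[2],1))
E
```

```text
3139 [ 510.5 -292.2   40.2] [ 512.4 -308.1] [164.8  46.7] 82.0 [[477.70001220703125, -386.3999938964844], [524.0, -392.8999938964844], [547.0, -229.8000030517578], [500.79998779296875, -223.3000030517578]]
gauge 1693 [ 520.2 -251.8] [24.3 40.7] 12.0 97.8619746215966
gaugetop 1181 [ 520.  -252.2] [24.3 28.6] 13.1
```

Emit:
{"fn": "jog_arm", "kwargs": {"rows": [[[0.2, -0.045, 0.002, 0, 0, 0, 0], [0.2, -0.0866, 0.0044, 0, 0, 0, 0], [0.2, -0.0866, 0.0044, 0.03, 0, 0, 0], [0.2, -0.0866, 0.0044, 0.06, 0, 0, 0], [0.2, -0.0866, 0.0044, 0.078, 0, 0, 0]]]}}

```text
time_s: 10.35
ee_pos: [504.6, -363.5, 250.1]
eef_rot: [[-0.205, 0.979, -0.001], [0.979, 0.205, 0.002], [0.002, -0.001, -1.0]]
force: [0.1, -0.5, -1.1]
finger_gap: 0.241
gripper_force: 35.0
```

Emit:
{"fn": "jog_arm", "kwargs": {"rows": [[[0.2, 0, 0, 0, 0, 0, 0], [0.2, 0, 0, 0.003, 0, 0, 0], [0.2, 0, 0, 0.007, 0, 0, 0], [0.2, 0, 0, 0.01, 0, 0, 0], [0.2, 0, 0, 0.012, 0, 0, 0]]]}}

```text
time_s: 10.98
ee_pos: [505.0, -363.8, 240.0]
eef_rot: [[-0.205, 0.979, 0.0], [0.979, 0.205, -0.0], [-0.0, 0.0, -1.0]]
force: [-1.2, -1.0, -0.8]
finger_gap: 0.235
gripper_force: 35.0
```

Emit:
{"fn": "jog_arm", "kwargs": {"rows": [[[0.2, 0, 0, 0.006, 0, 0, 0], [0.2, 0, 0, 0.012, 0, 0, 0], [0.2, 0, 0, 0.017, 0, 0, 0], [0.2, 0, 0, 0.02, 0, 0, 0], [0.2, 0, 0, 0.0215, 0, 0, 0]]]}}

```text
time_s: 11.6
ee_pos: [505.0, -363.8, 218.2]
eef_rot: [[-0.205, 0.979, -0.0], [0.979, 0.205, 0.0], [0.0, -0.0, -1.0]]
force: [0.2, 1.1, -0.2]
finger_gap: 0.242
gripper_force: 35.0
```

Emit:
{"fn": "jog_arm", "kwargs": {"rows": [[[0.2, 0, 0, 0.001, 0, 0, 0], [0.2, 0, 0, 0.002, 0, 0, 0], [0.2, 0, 0, 0.002, 0, 0, 0], [0.2, 0, 0, 0.002, 0, 0, 0], [0.2, 0, 0, 0.002, 0, 0, 0]]]}}

```text
time_s: 12.22
ee_pos: [505.1, -363.9, 217.0]
eef_rot: [[-0.205, 0.979, 0.0], [0.979, 0.205, -0.0], [-0.0, 0.0, -1.0]]
force: [-1.3, 0.5, 5.3]
finger_gap: 0.24
gripper_force: 35.6
```

Emit:
{"fn": "jog_arm", "kwargs": {"rows": [[[0.35, 0, 0, 0, 0, 0, 0], [0.5, 0, 0, 0, 0, 0, 0], [0.5, 0, 0, -0.025, 0, 0, 0], [0.6, 0, 0, -0.07, 0, 0, 0], [0.7, 0, 0, -0.09, 0, 0, 0]]]}}

```text
time_s: 12.85
ee_pos: [505.4, -364.2, 309.1]
eef_rot: [[-0.205, 0.979, 0.002], [0.979, 0.205, -0.002], [-0.003, 0.002, -1.0]]
force: [0.4, -0.4, 0.6]
finger_gap: 0.696
gripper_force: 0.0
```

Emit:
{"fn": "jog_arm", "kwargs": {"rows": [[[0.7, 0.053, 0.019, 0, 0, 0, 0], [0.7, 0.1058, 0.0383, 0, 0, 0, 0], [0.7, 0.1058, 0.0383, 0.02, 0, 0, 0], [0.7, 0.1058, 0.0383, 0.055, 0, 0, 0], [0.7, 0.1058, 0.0383, 0.076, 0, 0, 0]]]}}

```text
time_s: 13.48
ee_pos: [520.2, -252.3, 227.6]
eef_rot: [[-0.204, 0.979, -0.002], [0.979, 0.204, 0.002], [0.002, -0.002, -1.0]]
force: [-0.3, 0.0, 0.2]
finger_gap: 0.701
gripper_force: 0.0
```

Emit:
{"fn": "jog_arm", "kwargs": {"rows": [[[0.5, 0, 0, 0, 0, 0, 0], [0.3, 0, 0, 0, 0, 0, 0], [0.2, 0, 0, 0, 0, 0, 0], [0.2, 0, 0, 0, 0, 0, 0], [0.2, 0, 0, 0, 0, 0, 0]]], "newtons": 40}}

```text
time_s: 14.1
ee_pos: [521.1, -252.7, 231.3]
eef_rot: [[-0.204, 0.979, 0.001], [0.979, 0.204, -0.001], [-0.001, 0.001, -1.0]]
force: [-0.1, -1.0, 3.0]
finger_gap: 0.274
gripper_force: 40.8
```

```bash
python3 - <<'E'
from h import *
p,d,P=snap('wrist','w6')
s=monitor.read_state();print(s['ee_pos'].round(2),s['eef_rot'][:,2].round(4),s['force'].round(2),s['finger_gap'],s['gripper_force'])
E
```

```text
[ 521.09 -252.71  231.28] [ 0.001 -0.001 -1.   ] [-0.8  -0.5   3.44] 0.2801332083511637 40.817967653274536
```

View pics/w6.png

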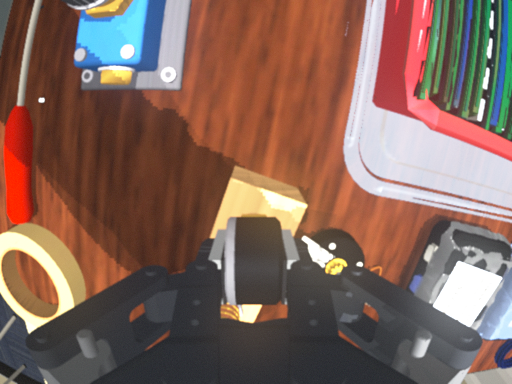

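The gauge is held squarely across its thickness, with the case between the pads at (222,265) and (290,265). I fit a circle to the case rim for its offset along tool x.

```bash
python3 - <<'E'
from h import *
from scipy.optimize import least_squares
D=np.load('w6.npz',allow_pickle=True); P={k:D[k] for k in ['fx','fy','cx','cy','view']}; d=D['d']; s=D['s'].item()
X,u,v=wcloud(P,d); T=(X-s['ee_pos'])@s['eef_rot']
m=(u>232)&(u<280)&(v>215)&(v<312)&(X[:,2]>78)&(X[:,2]<105)&(abs(T[:,1])<9)
Q=T[m]; print(m.sum(), Q.min(0).round(1),Q.max(0).round(1))
f=lambda p: np.hypot(Q[:,0]-p[0],Q[:,2]-p[1])-21
for p0 in [(0,155)]:
    r=least_squares(f,p0,loss='soft_l1',f_scale=.5); print('centre tool x,z',r.x.round(2),np.std(r.fun).round(2))
# plug head, same method, at yaw-101.8 grasp for camera bias: w1 estimate vs felt
E
```

```text
3619 [-14.7  -9.  132.6] [ 22.    9.  153.2]
centre tool x,z [  0.87 155.16] 0.55
```

Emit:
{"fn": "jog_arm", "kwargs": {"rows": [[[0.2, 0, 0, -0.02, 0, 0, 0], [0.2, 0, 0, -0.06, 0, 0, 0], [0.2, 0, 0, -0.11, 0, 0, 0], [0.2, 0.036, -0.02, -0.11, 0, 0, 0], [0.2, 0.085, -0.048, -0.11, 0, 0, 0]]], "newtons": 50}}

```text
time_s: 14.78
ee_pos: [456.1, -178.8, 342.4]
eef_rot: [[-0.204, 0.979, 0.002], [0.979, 0.204, -0.001], [-0.001, 0.002, -1.0]]
force: [-0.9, -0.6, -0.1]
finger_gap: 0.273
gripper_force: 49.4
```

Emit:
{"fn": "jog_arm", "kwargs": {"rows": [[[0.2, 0.045, -0.025, 0, 0, 0, 0], [0.2, 0.0607, -0.0337, 0, 0, 0, 0], [0.2, 0.0607, -0.0337, 0, 0, 0, 0], [0.2, 0.0607, -0.0337, 0.01, 0, 0, 0], [0.2, 0.0607, -0.0337, 0.011, 0, 0, 0]]]}}

```text
time_s: 15.4
ee_pos: [411.2, -126.9, 328.5]
eef_rot: [[-0.204, 0.979, -0.001], [0.979, 0.204, 0.001], [0.001, -0.001, -1.0]]
force: [-0.7, -0.1, -0.6]
finger_gap: 0.279
gripper_force: 49.5
```

```bash
python3 - <<'E'
from h import *
from scipy.optimize import least_squares
p,d,P=snap('wrist','w7'); s=monitor.read_state();print(s['ee_pos'].round(2),s['eef_rot'][:,2].round(4),s['force'].round(2),s['finger_gap'],s['gripper_force'])
X,u,v=wcloud(P,d); T=(X-s['ee_pos'])@s['eef_rot']
m=(u>232)&(u<280)&(v>200)&(v<320)&(T[:,2]>131)&(T[:,2]<154)&(abs(T[:,1])<9); Q=T[m]
r=least_squares(lambda p: np.hypot(Q[:,0]-p[0],Q[:,2]-p[1])-21,(0,155),loss='soft_l1',f_scale=.5); print('centre tool x,z',r.x.round(2),np.std(r.fun).round(2))
q,d,P=snap('scene','s2')
V=[np.round(proj(P,(411.2,-126.4,z)),1) for z in (100,105,135)]; print(V)
a=cv2.imread('pics/s2.png'); c=V[1].astype(int); a=a[c[1]-50:c[1]+40,c[0]-60:c[0]+60]; print(c)
cv2.imwrite('pics/s2c.png',cv2.resize(a,None,fx=6,fy=6,interpolation=cv2.INTER_CUBIC))
E
```

```text
[ 411.18 -126.93  328.64] [-0.0013  0.001  -1.    ] [ 0.26  0.   -1.94] 0.27644614240213294 49.53340172767639
centre tool x,z [  0.86 155.32] 0.53
[array([192.2, 176.4]), array([192. , 174.3]), array([190.3, 161.5])]
[192 174]
```

View pics/s2c.png

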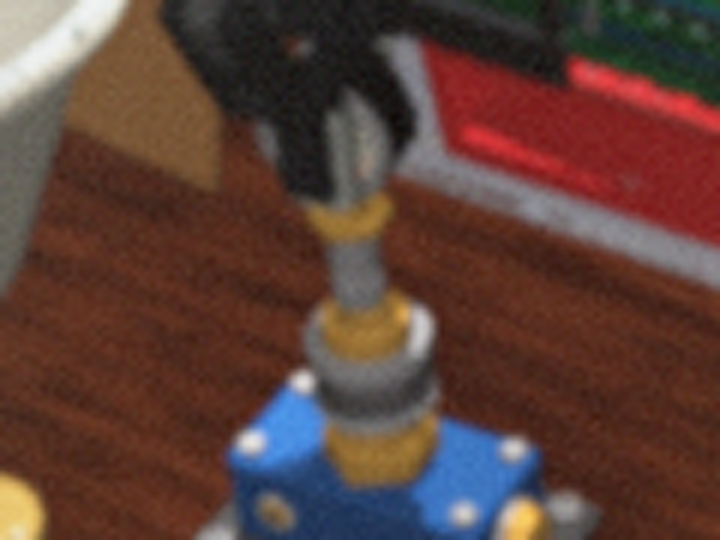

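The crop shows the sleeve back with the brass nose exposed at (366,335), and the plug nose at (356,275) almost right above it. I lower gently and feel for contact.

Emit:
{"fn": "jog_arm", "kwargs": {"rows": [[[0.2, 0, 0, 0.003, 0, 0, 0], [0.2, 0, 0, 0.006, 0, 0, 0], [0.2, 0, 0, 0.008, 0, 0, 0], [0.2, 0, 0, 0.009, 0, 0, 0], [0.2, 0, 0, 0.0095, 0, 0, 0]]]}}

```text
time_s: 16.12
ee_pos: [411.1, -126.5, 320.0]
eef_rot: [[-0.205, 0.979, 0.0], [0.979, 0.205, -0.0], [-0.0, 0.0, -1.0]]
force: [0.6, 0.1, -2.1]
finger_gap: 0.276
gripper_force: 49.5
```

Emit:
{"fn": "jog_arm", "kwargs": {"rows": [[[0.2, 0, 0, 0.001, 0, 0, 0], [0.2, 0, 0, 0.0015, 0, 0, 0], [0.2, 0, 0, 0.002, 0, 0, 0], [0.2, 0, 0, 0.0025, 0, 0, 0], [0.2, 0, 0, 0.0025, 0, 0, 0]]]}}

```text
time_s: 16.75
ee_pos: [411.1, -126.5, 317.5]
eef_rot: [[-0.205, 0.979, -0.0], [0.979, 0.205, 0.0], [0.0, -0.0, -1.0]]
force: [0.5, -0.5, -1.7]
finger_gap: 0.279
gripper_force: 49.5
```

It has entered the bore with no contact force. Next I go down to just above the trip.

Emit:
{"fn": "jog_arm", "kwargs": {"rows": [[[0.2, 0, 0, 0.0025, 0, 0, 0], [0.2, 0, 0, 0.005, 0, 0, 0], [0.2, 0, 0, 0.0075, 0, 0, 0], [0.2, 0, 0, 0.01, 0, 0, 0], [0.2, 0, 0, 0.012, 0, 0, 0]]]}}

```text
time_s: 17.38
ee_pos: [411.1, -126.5, 305.3]
eef_rot: [[-0.205, 0.979, -0.0], [0.979, 0.205, 0.0], [0.0, -0.0, -1.0]]
force: [-0.1, 0.0, 0.1]
finger_gap: 0.274
gripper_force: 49.5
```

Emit:
{"fn": "jog_arm", "kwargs": {"rows": [[[0.2, 0, 0, 0.0015, 0, 0, 0], [0.2, 0, 0, 0.003, 0, 0, 0], [0.2, 0, 0, 0.0045, 0, 0, 0], [0.2, 0, 0, 0.006, 0, 0, 0], [0.2, 0, 0, 0.007, 0, 0, 0]]]}}

```text
time_s: 18.0
ee_pos: [411.2, -126.6, 299.5]
eef_rot: [[-0.205, 0.979, 0.001], [0.979, 0.205, -0.001], [-0.001, 0.001, -1.0]]
force: [-2.5, 2.0, 7.8]
finger_gap: 0.274
gripper_force: 50.7
```

Emit:
{"fn": "jog_arm", "kwargs": {"rows": [[[0.2, 0, 0, 0.001, 0, 0, 0], [0.2, 0, 0, 0.002, 0, 0, 0], [0.2, 0, 0, 0.003, 0, 0, 0], [0.2, 0, 0, 0.004, 0, 0, 0], [0.2, 0, 0, 0.004, 0, 0, 0]]]}}

```text
time_s: 18.62
ee_pos: [411.3, -126.8, 295.5]
eef_rot: [[-0.204, 0.979, 0.001], [0.979, 0.204, -0.001], [-0.002, 0.001, -1.0]]
force: [-1.1, 0.2, 5.6]
finger_gap: 0.272
gripper_force: 50.5
```

Emit:
{"fn": "jog_arm", "kwargs": {"rows": [[[0.2, 0, 0, 0.001, 0, 0, 0], [0.2, 0, 0, 0.002, 0, 0, 0], [0.2, 0, 0, 0.003, 0, 0, 0], [0.2, 0, 0, 0.003, 0, 0, 0], [0.2, 0, 0, 0.003, 0, 0, 0]]]}}

```text
time_s: 19.25
ee_pos: [411.4, -126.8, 291.9]
eef_rot: [[-0.204, 0.979, 0.001], [0.979, 0.204, -0.001], [-0.001, 0.001, -1.0]]
force: [1.7, -1.0, 2.9]
finger_gap: 0.277
gripper_force: 49.9
```

```bash
python3 - <<'E'
from h import *
q,d,P=snap('scene','s3'); s=monitor.read_state();print(s['ee_pos'].round(2),s['force'].round(2))
a=cv2.imread('pics/s3.png')[124:214,132:252]
cv2.imwrite('pics/s3c.png',cv2.resize(a,None,fx=6,fy=6,interpolation=cv2.INTER_CUBIC))
E
```

```text
[ 411.34 -126.76  291.91] [ 1.06 -0.18  2.51]
```

View pics/s3c.png

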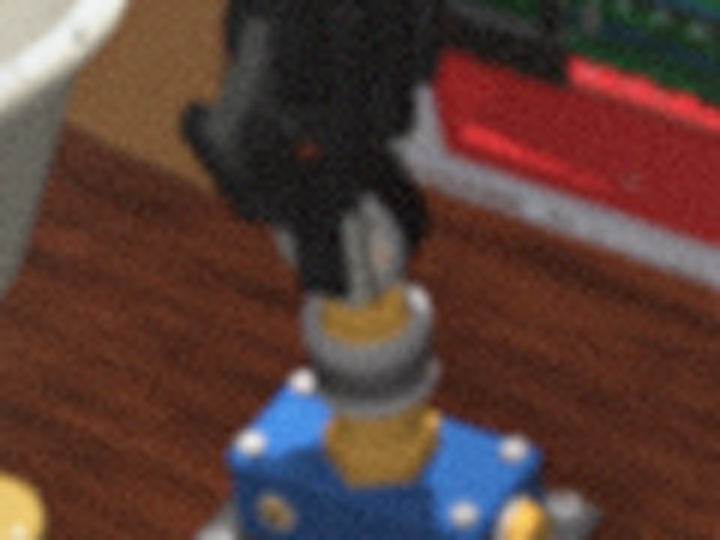

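The sleeve edges have moved up, lower edge from about 425 to 410 and upper from 315 to 298, and the shoulder is on the mouth. A small extra press should confirm the hard stop.

Emit:
{"fn": "jog_arm", "kwargs": {"rows": [[[0.2, 0, 0, 0.0005, 0, 0, 0], [0.2, 0, 0, 0.001, 0, 0, 0], [0.2, 0, 0, 0.0013, 0, 0, 0], [0.2, 0, 0, 0.0013, 0, 0, 0], [0.2, 0, 0, 0.0013, 0, 0, 0]]]}}

```text
time_s: 19.92
ee_pos: [411.3, -126.7, 291.3]
eef_rot: [[-0.204, 0.979, 0.001], [0.979, 0.204, -0.001], [-0.001, 0.001, -1.0]]
force: [-1.1, -0.6, 10.7]
finger_gap: 0.278
gripper_force: 51.1
```

Emit:
{"fn": "jog_arm", "kwargs": {"rows": [[[0.2, 0, 0, -0.001, 0, 0, 0], [0.2, 0, 0, -0.0025, 0, 0, 0], [0.2, 0, 0, -0.0035, 0, 0, 0], [0.2, 0, 0, -0.0035, 0, 0, 0], [0.2, 0, 0, -0.0035, 0, 0, 0]]]}}

```text
time_s: 20.55
ee_pos: [411.2, -126.7, 292.1]
eef_rot: [[-0.204, 0.979, -0.0], [0.979, 0.204, 0.001], [0.001, -0.0, -1.0]]
force: [5.4, -4.5, -11.7]
finger_gap: 0.276
gripper_force: 50.7
```

The gauge holds against a 10 N pull, so it is locked. I release and retreat.

Emit:
{"fn": "jog_arm", "kwargs": {"rows": [[[0.2, 0, 0, 0.0013, 0, 0, 0], [0.2, 0, 0, 0.0013, 0, 0, 0], [0.4, 0, 0, 0.0013, 0, 0, 0], [0.6, 0, 0, 0.0013, 0, 0, 0], [0.6, 0, 0, 0.0013, 0, 0, 0]]]}}

```text
time_s: 21.18
ee_pos: [410.9, -126.4, 292.3]
eef_rot: [[-0.205, 0.979, -0.0], [0.979, 0.205, 0.0], [0.0, -0.0, -1.0]]
force: [-1.1, -0.0, 0.5]
finger_gap: 0.597
gripper_force: 0.0
```

Emit:
{"fn": "jog_arm", "kwargs": {"rows": [[[0.7, 0, 0, -0.02, 0, 0, 0], [0.7, 0, 0, -0.06, 0, 0, 0], [0.7, 0, 0, -0.1, 0, 0, 0], [0.7, 0, 0, -0.1, 0, 0, 0], [0.7, 0, 0, -0.1, 0, 0, 0]]]}}

```text
time_s: 21.8
ee_pos: [411.1, -126.6, 392.8]
eef_rot: [[-0.205, 0.979, 0.001], [0.979, 0.205, -0.0], [-0.0, 0.0, -1.0]]
force: [-0.1, 0.8, -1.3]
finger_gap: 0.7
gripper_force: 0.0
```

```bash
python3 - <<'E'
from h import *
s=monitor.read_state();print(s['ee_pos'].round(2),s['force'].round(2),s['time_s'])
q,d,P=snap('scene','s4')
a=cv2.imread('pics/s4.png')[115:245,150:360]
cv2.imwrite('pics/s4c.png',cv2.resize(a,(798,494),interpolation=cv2.INTER_CUBIC))
X,u,v=cloud(P,d)
for n,c,lo,hi,r in [('sleeve top band',(411,-126),60,112,24),('gauge',(411,-126),115,165,30),('blank',(505,-364),50,90,18),('sil',(512.5,-308),55,90,18)]:
    m=(np.hypot(X[:,0]-c[0],X[:,1]-c[1])<r)&(X[:,2]>lo)&(X[:,2]<hi); print(n,m.sum(),np.percentile(X[m],[2,98],axis=0).round(1).tolist())
E
```

```text
[ 411.08 -126.55  392.84] [-0.06  0.82 -1.28] 21.8
sleeve top band 451 [[393.0, -145.7, 62.3], [427.0, -112.9, 108.7]]
gauge 497 [[396.5, -147.5, 120.6], [423.1, -111.2, 159.3]]
blank 141 [[494.1, -375.1, 50.9], [513.8, -354.9, 65.9]]
sil 141 [[502.1, -318.7, 55.4], [518.4, -300.1, 78.4]]
```

View pics/s4c.png

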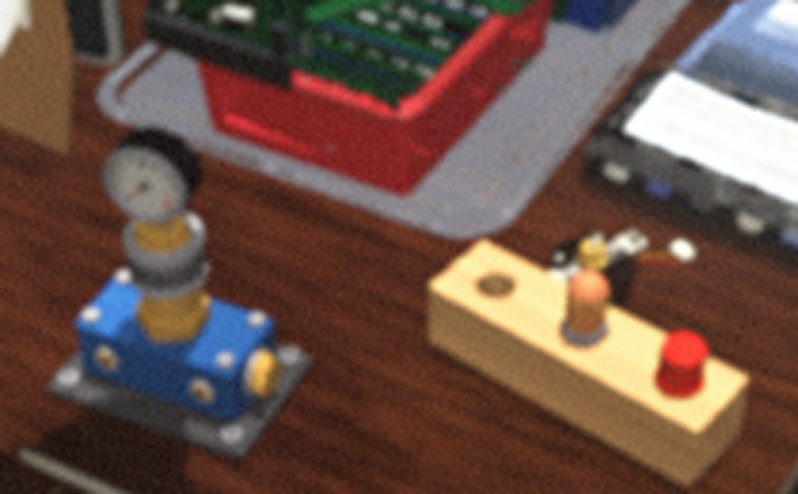

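The gauge stands upright, locked in the coupler with the sleeve forward (165,240). The red plug is seated in the end hole (683,365) and the silencer is undisturbed (587,305). I hand it in.

```bash
python3 -c "
from cell import arm
print(arm.close_job())"
```

```text
the job is handed in; nothing more can be done
None
```

The gauge is locked in the coupler with the sleeve forward, the dust plug stands in the rack's end hole, the silencer is still in its hole, and the job was handed in after about 22 s of the 72 s; no verdict came back.

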